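# Charge the mill hopper through its lever lid

### The arm

A 6-joint arm with a two-finger parallel gripper is mounted at the origin on the work surface. World frame = base frame: x ahead of the robot, y to its left, z up, the work surface at z = 0. Lengths are in mm, angles in rad, forces in N, time in s.
With the tool pointing down it reaches from about 300 to 850 mm from the base axis. Payload 5.4 kg.
Tool frame: the origin (TCP) lies at the centre of the arm's flange, where the gripper is bolted on; the fingertips stand 173 mm ahead of it and the grasp point (between the pads) lies 155 mm ahead of it; z points along the fingers, y is the line along which they close (so a half turn about z gives the same grasp; the last joint's range is limited). The gripper opens to 85 mm and grips with 20 to 120 N. Pads are 22 mm wide; open, the fingers measure 114 mm over their backs; the gripper's body (76 mm by 85 mm) begins 54 mm behind the grasp point. The pads swing forward as they close: fully open they stand 13 mm farther back than shut.
Start: joints at [1.015, 0.158, 1.597, -0, 1.386, -0.21], TCP at [194.906, 540.943, 404.699] pointing down, gripper open.
Joint ranges: [-2.91, 2.91], [-0.94, 2.29], [0.18, 2.7], [-1.29, 4.43], [0.17, 2.64], [-3, 3]. Speed limits (rad/s): [2.57, 2.57, 3.14, 3.14, 3.14, 3.14].

### API

Orientations are given as [roll, pitch, yaw] about the fixed x, y, z axes, in that order (R = Rz(yaw) Ry(pitch) Rx(roll)).
In Python, from workcell import ctrl gives the robot as it stands. The module is installed in compiled form; this text tells all that it offers.
- The arm moves only by the tool play_rows, never from a script. Its argument "series" is text: rows parted by semicolons, each of 7 numbers parted by spaces: the turn, a rotation vector about the tool's x, y, z in rad, then the shift along the tool's x, y, z in m, then the finger opening in m, from 0 to 0.0854. In form: rx ry rz x y z claw; .... A call has 1 to 8 rows; each row is the pose to reach, as a shift and turn from the pose commanded when the call began, along the tool's axes at that moment; what a row does not reach only later rows make up. A row lasts 1/8 s, in which the tool goes at most 62.5 mm and 10.7 degrees, less where a joint would pass 70% of its speed; a pose out of reach is approached as far as the arm can. A call with a gripper value outside its range is refused whole. The fingers move at their own pace and stop on an object; "grip_force" is the grip in N (left out, the last holds). Time passes only in rows, so rows that repeat a pose let the fingers close. It gives the time, the measured TCP pose, the force, the opening and the grip force at its end, in the units of the state.
- ctrl.observe(): the state, without advancing time (a new reading comes with each control period).
- ctrl.camera(name): name is "side" or "top"; returns a dict with "color" (480x640x3 uint8, red, green, blue), "range_z" (480x640 float32, mm along the optical axis (not along the pixel's ray), 0 where there is no reading), "K" (3x3 intrinsics, pixels), "extrinsics" (4x4, takes a point from world to camera coordinates). Camera axes: x right, y up, looking along -z (the intrinsics and any distortion apply to the point x, -y, -z); pixel columns grow to the right and rows downward; lengths in mm; the calibration is good to about 2 mm. A picture is of the moment at which its call begins.
- ctrl.close_job(): hands the job in; it is judged then, once.
The state is a dict: "clock": time; "joints": joint angles; "joint_velocities": joint speeds; "effort": joint torques, N m; "eef_pos": TCP position; "ee_rot": TCP orientation; "wrist_force": force on the tool from outside, world axes, zero at the start; "torque": the same for the moment, N m; "width": finger opening in mm; "finger_force": force on a finger pad.
Only numpy, scipy, OpenCV 4.12 (cv2) and the standard library are available. Lean on these libraries where they do the work, as an engineer would, in place of code of your own. Each camera call takes 0.05 s, during which the arm holds its last target. There are 200 camera calls.

### The job

Let the two white grinding balls waiting on the chute roll into the green hopper: with the fingertips, press the red pad of the lever all the way down so that the blue lid lifts, keep it down until both balls have dropped in, then ease the lever back up so that the lid comes down gently, without slamming, and is fully shut, and take the hand away. Work the lever by its pad only: do not touch the lid or the balls with the hand, lift nothing, and leave the other things on the bench where they are.

Things in the scene. Friction and masses are not known exactly. Their poses are not given: they have to be found in the camera images.
- hopper: Fixed green hopper unit. Origin on the bench, straight under the lever pad (when up); z up; +x runs level from pad over lever pivot, hopper box and steel chute. Along x in mm: pivot 138 (115 high); fork and linkage cover 115-208 (to 146 high, to 83 off centre); box 169-338 (140 wide, walls 128 high, floor 20-30 high); chute 335-525 (60 wide, to 165 high), floor falling to the box at 11 degrees.
- lever_pad (a point): Middle of the top of the red lever pad (50 mm along the lever, 55 wide). 153 mm above the bench when up, 89 mm when fully down; arc of 143 mm radius about the pivot, so nearly straight down (ends 3 mm farther from the hopper). Its face slopes 12 degrees down to the hopper when up, 14 degrees the other way when down. Needs 2 to 7 N; springs back up if let go, by the lid's weight.
- lever (a joint): Angle of the lever, rad: 0 when up (lid shut), 0.45 when pressed fully down against its stop.
- lid (a joint): Angle of the blue lid, rad: 0 when shut, about 0.9 when the lever is fully down; always twice the lever angle. The lid falls shut quickly and slams if the lever is let go; raising the fingers at about 30 mm/s on the pad lowers it gently, at 70 mm/s or more it slams.
- lid_edge (a point): Middle of the lid's free edge (chute end), top face, 178 mm from the lid hinge, which is 165 mm along the hopper's x and 131 mm high. The lid is 150 mm wide; a 43 mm skirt hangs from this edge and holds the balls back when shut. Fully open, the edge is about 275 mm above the bench and the lid leans over the hopper box.
- ball_a_center (a point): Centre of the first white porcelain ball, 40 mm diameter, about 90 g, resting on the chute against the lid's skirt; it rolls in when the lid is raised.
- ball_b_center (a point): Centre of the second ball, the same, right behind the first on the chute. A ball is in the hopper when its centre lies 170 to 338 mm along the hopper's x and lower than 80 mm above the bench.
- ball_a: The first ball (same as point ball_a_center; its frame turns as it rolls).
- ball_b: The second ball, likewise.
- glaze_jar: Bystander: jar, 60 mm across, 85 mm tall, beside the hopper. Origin at the middle of its underside.
- slip_cup: Bystander: terracotta cup, 64 mm across, 75 mm tall, beside the lever. Origin at the middle of its underside.
- glaze_brush: Bystander: brush lying beside the hopper, on the other side from the jar and cup. Origin under its middle.
- green_bowl: Bystander: green bowl, 120 mm across, 55 mm tall. Origin at the middle of its underside.
- stone_vase: Bystander: grey stone vase, 72 mm across, 135 mm tall. Origin at the middle of its underside.
- red_mug: Bystander: red mug, 80 mm across, 90 mm tall. Origin at the middle of its underside.
- spray_can: Bystander: can, 60 mm across, 160 mm tall. Origin at the middle of its underside.
Mind the look-alikes: they are no part of the job. What is shaped like the ball_a but brown or orange is not meant. What is shaped like the ball_b but yellow is not meant.

How it is judged (in metres and radians):
On the way, in this order (a step that is already met when the one before it is completed fails the run):
1. the lever is pressed down by the fingers and the lid stands wide open (over 0.75 rad) (value of joint lid above 0.75 rad and contact force between lever and the fingers above 0.3 N), for 0.2 s.
2. the lid is shut again (under 0.03 rad) with both balls below the chute (value of joint lid below 0.03 rad and z of each of ball_a_center, ball_b_center in the frame of hopper below 0.08 m), for 0.2 s.
At the end, for the whole second after the job is handed in: Both balls lie inside the hopper box (centres within its walls, lower than 80 mm above the bench) and the lid is shut (lid under 0.03 rad, lever under 0.02 rad) (all of step 2 and value of joint lever below 0.02 rad and x of ball_a_center in the frame of hopper between 0.17 and 0.338 m and y of ball_a_center in the frame of hopper between -0.07 and 0.07 m and x of ball_b_center in the frame of hopper between 0.17 and 0.338 m and y of ball_b_center in the frame of hopper between -0.07 and 0.07 m); the robot touches nothing.
It fails at once if the lid slams: in its last 0.12 rad it falls faster than 1.5 rad/s (value of joint lid below 0.12 rad and velocity of joint lid below -1.5 rad/s).
It fails at once if the hand touches the lid (over 1 N) (contact force between lid and the fingers above 1 N or contact force between lid and the arm above 1 N).
It fails at once if the hand touches a ball (over 0.5 N) (contact force between any of ball_a, ball_b and the fingers above 0.5 N).
It fails at once if a ball is lifted (centre over 190 mm above the bench) (height (world z) of any of ball_a_center, ball_b_center above 0.19 m).
It fails at once if a bystander is moved more than 30 mm or lifted (distance of any of glaze_jar, slip_cup, glaze_brush, green_bowl, stone_vase, red_mug, spray_can from where it was at the start of the episode above 0.03 m).
It also fails if it takes over 38 s, if anything falls off the work surface, if the arm or the gripper's body presses on something with over 40 N, if the wrist force passes 120 N, or if a joint passes its speed limit or range.

## Working session

There is one attempt and no reset: what is moved stays moved. The work goes in short steps, Python scripts to look and compute and a tool call to move; the robot and the scene stay as the last step left them, time stands still between calls to the robot, and variables do not carry over. Pictures are saved under pics/ and viewed, at most 10 in all, crops included, and the job is handed in when it is done.

Besides the shell and the picture viewer there is one more tool, called by a JSON object that holds its "fn" and its "kwargs". play_rows: Moves the arm, as the interface text tells. Its arguments: {"type":"object","properties":{"series":{"type":"string"},"grip_force":{"type":"number"}},"required":["series"]}

```bash
mkdir -p pics
cat > h.py <<'E'
import numpy as np,cv2
from workcell import ctrl
def cam(n):
    d=ctrl.camera(n); return d
def pts(d):
    z=d["range_z"].astype(float);K=d["K"];E=d["extrinsics"]
    v,u=np.mgrid[:480,:640]
    P=np.stack([(u-K[0,2])/K[0,0]*z,-(v-K[1,2])/K[1,1]*z,-z],-1)
    W=(P-E[:3,3])@E[:3,:3]
    W[z<=0]=np.nan
    return W
E
python3 - <<'E'
from h import *
for n in("side","top"):
    d=cam(n); cv2.imwrite(f"pics/{n}0.png",d["color"][...,::-1]); np.savez(n+"0.npz",**d)
    print(n,d["K"].tolist(),np.round(d["extrinsics"],3).tolist())
    W=pts(d); hsv=cv2.cvtColor(d["color"],cv2.COLOR_RGB2HSV)
    for c,lo,hi in(("red",(0,130,60),(8,255,255)),("red2",(172,130,60),(180,255,255)),("blue",(100,110,40),(130,255,255)),("green",(40,80,40),(90,255,255)),("white",(0,0,190),(180,40,255))):
        m=cv2.inRange(hsv,lo,hi); k,L,s,ce=cv2.connectedComponentsWithStats(m)
        for i in range(1,k):
            if s[i,4]>80: print(c,s[i].tolist(),np.round(np.nanmedian(W[L==i],0)).tolist(),"zmax",round(float(np.nanmax(W[L==i][:,2]))) )
print(ctrl.observe())
E
```

```text
side [[613.533236457144, 0.0, 305.51681382138105], [0.0, 613.533236457144, 237.4253956056096], [0.0, 0.0, 1.0]] [[-0.856, -0.516, 0.023, 445.574], [0.359, -0.562, 0.745, -293.786], [-0.371, 0.646, 0.667, -1255.766], [0.0, 0.0, 0.0, 1.0]]
red [208, 78, 113, 84, 5092] [972.0, -499.0, 41.0] zmax 93
red [336, 140, 38, 42, 1187] [620.0, -431.0, 58.0] zmax 94
red [294, 198, 28, 24, 410] [567.0, -76.0, 151.0] zmax 160
red [248, 203, 13, 24, 133] [733.0, -103.0, 38.0] zmax 79
blue [368, 0, 272, 161, 17512] [213.0, -865.0, 219.0] zmax 697
blue [404, 92, 12, 13, 99] [556.0, -619.0, 188.0] zmax 199
blue [401, 112, 12, 13, 93] [558.0, -620.0, 121.0] zmax 132
blue [521, 126, 13, 14, 118] [219.0, -619.0, 187.0] zmax 199
blue [373, 131, 37, 14, 122] [561.0, -624.0, 52.0] zmax 68
blue [515, 147, 12, 14, 113] [218.0, -620.0, 122.0] zmax 135
blue [487, 167, 47, 19, 158] [220.0, -625.0, 51.0] zmax 69
blue [153, 210, 94, 74, 3737] [726.0, 127.0, 135.0] zmax 143
blue [0, 256, 18, 44, 620] [1085.0, 371.0, 42.0] zmax 69
green [168, 253, 79, 57, 3057] [675.0, 165.0, 66.0] zmax 130
green [241, 426, 44, 54, 1
[... 3004 characters left out ...]
50.0, 13.0] zmax 24
{'clock': 0.1, 'joints': array([ 1.01485663e+00,  1.59001438e-01,  1.59810117e+00,  3.21402257e-05,
        1.38621616e+00, -2.10095992e-01]), 'joint_velocities': array([ 0.00077051, -0.00258354, -0.00324906, -0.00014016, -0.00220999,
       -0.00178011]), 'effort': array([ 2.26868610e-04, -3.96991146e+01, -3.32338107e+01, -2.26051197e-04,
        4.19225689e-03, -2.15771388e-05]), 'eef_pos': array([194.79851852, 540.73228614, 403.80901916]), 'ee_rot': array([-3.13991108e+00, -3.90877790e-04,  2.79574269e+00]), 'wrist_force': array([0.86529602, 0.19941021, 0.06425702]), 'torque': array([0.05353883, 0.02108306, 0.01597796]), 'finger_force': 0.0, 'width': 85.28220865407627}
```

View pics/side0.png

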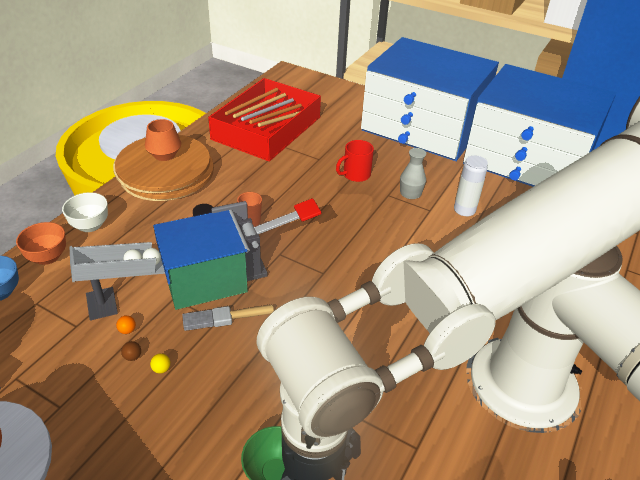

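View pics/top0.png

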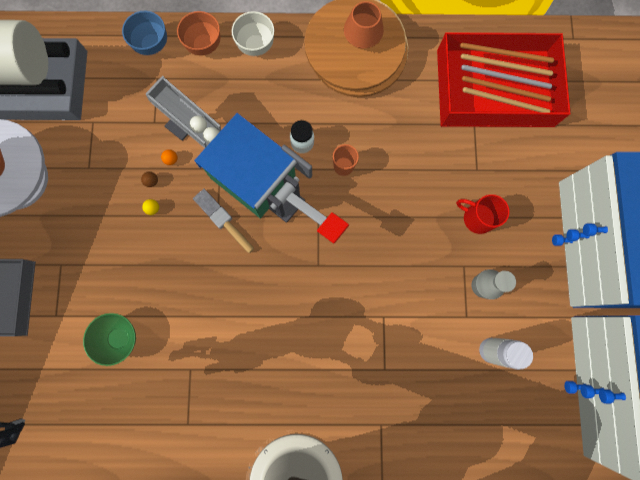

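Candidates for the pad in the top view are the lever-end square (333,228), the mug (487,213) and the tray (503,80). By the description it is the lever-end square. The white balls at (198,123) and (211,134) are the real ones. Orange (169,157), brown (149,179) and yellow (151,207) are look-alikes.

Run:
```python
from h import *
for n in("top","side"):
    d=dict(np.load(n+"0.npz"));W=pts(d);hsv=cv2.cvtColor(d["color"],cv2.COLOR_RGB2HSV)
    m=(cv2.inRange(hsv,(0,130,60),(8,255,255))>0)&(W[...,2]>143)&(W[...,2]<164)
    p=W[m];r=cv2.minAreaRect(p[:,:2].astype(np.float32));print(n,"pad",p.mean(0).round(1),r,len(p))
    m=(cv2.inRange(hsv,(100,110,40),(130,255,255))>0)&(W[...,2]>125)&(W[...,2]<150)
    q=W[m];print("lid",q.mean(0).round(1),cv2.minAreaRect(q[:,:2].astype(np.float32)))
    v=(q-p.mean(0)).mean(0);print("yaw",np.arctan2(v[1],v[0]),np.hypot(*v[:2]))
    if n=="top": cv2.imwrite("pics/crop.png",cv2.resize(d["color"][90:260,130:390,::-1],None,fx=3,fy=3))
from scipy.spatial.transform import Rotation as R
o=ctrl.observe();Rm=R.from_euler("xyz",o["ee_rot"])
print("shift tool for tcp->(567,-79,366):",Rm.inv().apply(np.array([567,-79,366])-o["eef_pos"]).round(1))
```

```text
top pad [571.5 -75.6 152.9] ((698.1126098632812, 144.24761962890625), (489.9350891113281, 915.72216796875), 25.102794647216797) 550
lid [713.8  94.7 136.1] ((582.9673461914062, -281.5887451171875), (1035.956298828125, 318.6877746582031), 60.387229919433594)
yaw 0.8747761479648718 221.91834468815824
side pad [568.9 -64.6 151.8] ((682.6802368164062, 155.0535888671875), (476.8220520019531, 944.21435546875), 26.613292694091797) 389
lid [640.3 -74.3 135.6] ((381.093994140625, -528.0438842773438), (1675.050048828125, 425.211181640625), 64.19644927978516)
yaw -0.1348314261766028 72.05239570270568
shift tool for tcp->(567,-79,366): [-560.3 -456.8   38.4]
```

View pics/crop.png

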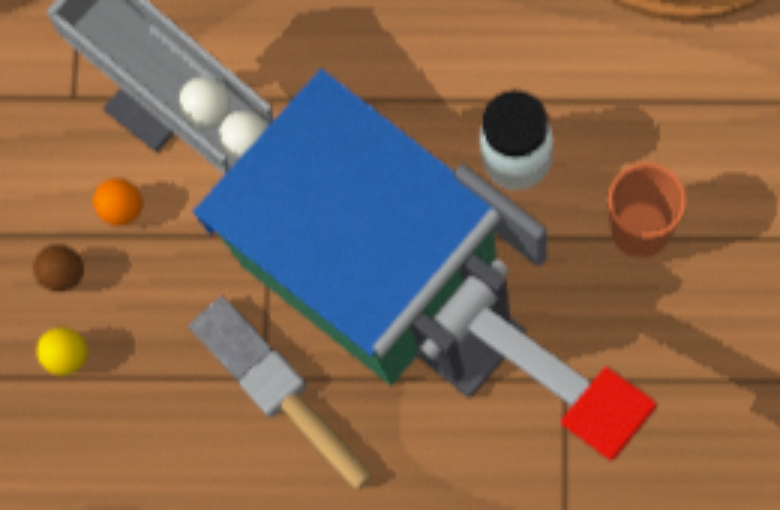

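The crop shows the red square pad at the lever's end (top px ≈333,228), with both white balls against the lid and the cup and jar clear of the pad. The median pad position (567,-79,153) agrees with the given height. Next I move over it and close the gripper.

{"fn": "play_rows", "kwargs": {"series": "0 0 0 -0.03 -0.025 0 0; 0 0 0 -0.07 -0.057 0 0; 0 0 0 -0.115 -0.094 0 0; 0 0 0 -0.16 -0.13 0 0; 0 0 0 -0.205 -0.167 0 0; 0 0 0 -0.25 -0.204 0 0; 0 0 0 -0.295 -0.241 0 0; 0 0 0 -0.34 -0.277 0 0", "grip_force": 40}}

```text
clock: 1.1
eef_pos: [421.3, 163.3, 404.5]
ee_rot: [3.141, -0.0, 2.796]
wrist_force: [0.8, 0.6, -0.1]
width: -0.3
finger_force: 0.0
```

{"fn": "play_rows", "kwargs": {"series": "0 0 0 -0.045 -0.037 0 0; 0 0 0 -0.09 -0.074 0 0; 0 0 0 -0.135 -0.11 0 0; 0 0 0 -0.18 -0.147 0 0; 0 0 0 -0.205 -0.168 0.010 0; 0 0 0 -0.22 -0.18 0.020 0; 0 0 0 -0.22 -0.18 0.030 0; 0 0 0 -0.22 -0.18 0.030 0"}}

```text
clock: 2.1
eef_pos: [566.2, -78.0, 373.2]
ee_rot: [3.141, -0.003, 2.796]
wrist_force: [-0.4, 0.2, -0.2]
width: 0.2
finger_force: 0.0
```

Run:
```python
from h import *
o=ctrl.observe();print({k:np.round(o[k],3) for k in o if k not in("effort",)})
for n in("side","top"):
    d=cam(n);W=pts(d);hsv=cv2.cvtColor(d["color"],cv2.COLOR_RGB2HSV)
    m=cv2.inRange(hsv,(0,130,60),(8,255,255))
    k,L,s,c=cv2.connectedComponentsWithStats(m)
    for i in range(1,k):
        if s[i,4]>60: print(n,s[i].tolist(),np.nanmedian(W[L==i],0).round())
    im=d["color"][120:290,130:430] if n=="side" else d["color"][90:290,190:450]
    cv2.imwrite(f"pics/{n}1.png",cv2.resize(im[...,::-1],None,fx=2.6,fy=2.6))
```

```text
{'clock': np.float64(2.1), 'joints': array([-0.348,  0.176,  1.641,  0.   ,  1.328, -1.574]), 'joint_velocities': array([ 0.009, -0.022, -0.016, -0.   ,  0.005, -0.   ]), 'eef_pos': array([566.165, -77.985, 373.215]), 'ee_rot': array([ 3.141e+00, -3.000e-03,  2.796e+00]), 'wrist_force': array([-0.435,  0.156, -0.214]), 'torque': array([-0.045, -0.014, -0.026]), 'finger_force': np.float64(0.0), 'width': np.float64(0.201)}
side [208, 78, 86, 84, 3959] [1005. -452.   38.]
side [336, 140, 38, 42, 1188] [ 620. -431.   58.]
side [294, 198, 28, 24, 410] [567. -76. 151.]
side [248, 203, 13, 24, 151] [ 734. -103.   40.]
top [437, 32, 134, 95, 9657] [ 985. -524.   20.]
top [456, 194, 54, 40, 1451] [ 629. -460.   45.]
top [317, 224, 29, 20, 294] [556. -73. 154.]
```

View pics/side1.png

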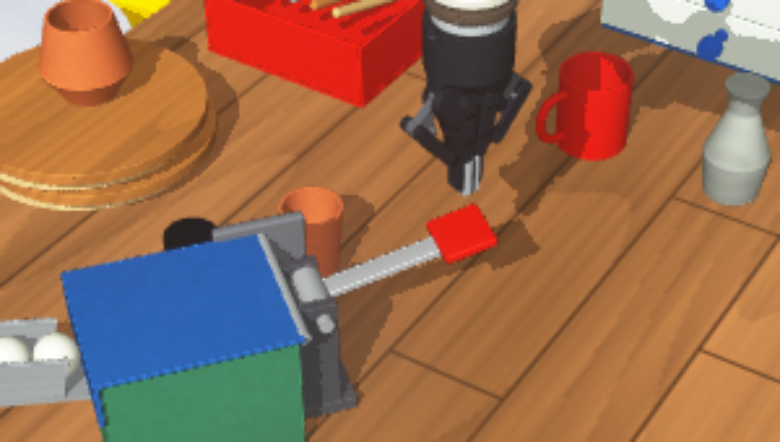

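The side view shows the closed fingertips (crop 465,185) straight above the pad (462,232) with a gap of about 45 mm, so I press down.

{"fn": "play_rows", "kwargs": {"series": "0 0 0 0 0 0.015 0; 0 0 0 0 0 0.030 0; 0 0 0 0 0 0.040 0; 0 0 0 0 0 0.048 0; 0 0 0 0 0 0.056 0; 0 0 0 0 0 0.064 0; 0 0 0 0 0 0.072 0; 0 0 0 0 0 0.080 0"}}

```text
clock: 3.2
eef_pos: [567.3, -79.7, 295.9]
ee_rot: [-3.14, 0.002, 2.796]
wrist_force: [-3.3, -3.2, 6.4]
width: 0.3
finger_force: 3.5
```

{"fn": "play_rows", "kwargs": {"series": "0 0 0 0 0 0.006 0; 0 0 0 0 0 0.012 0; 0 0 0 0 0 0.018 0; 0 0 0 0 0 0.022 0; 0 0 0 0 0 0.025 0; 0 0 0 0 0 0.025 0"}}

```text
clock: 3.95
eef_pos: [567.4, -79.0, 270.1]
ee_rot: [-3.142, 0.002, 2.796]
wrist_force: [1.1, -1.4, 3.8]
width: 0.3
finger_force: 1.9
```

```bash
cat > look.py <<'E'
from h import *
import sys
o=ctrl.observe();print({k:np.round(o[k],3) for k in("clock","eef_pos","wrist_force")})
d=cam("side");W=pts(d);hsv=cv2.cvtColor(d["color"],cv2.COLOR_RGB2HSV)
b=(cv2.inRange(hsv,(100,110,40),(130,255,255))>0);b[:,:100]=0;b[:,330:]=0
p=W[b];p=p[np.isfinite(p[:,2])];print("blue z",np.percentile(p[:,2],[2,50,98]).round())
r=(cv2.inRange(hsv,(0,130,60),(8,255,255))>0);r[:185]=0;r[:,:280]=0;r[:,335:]=0
print("pad",np.nanmedian(W[r],0).round(),r.sum())
cv2.imwrite(f"pics/{sys.argv[1]}.png",cv2.resize(d["color"][120:320,60:360,::-1],None,fx=2.6,fy=2.6))
E
python3 look.py press
```

```text
{'clock': np.float64(3.95), 'eef_pos': array([567.354, -79.049, 270.138]), 'wrist_force': array([ 1.057, -1.358,  3.771])}
blue z [141. 230. 262.]
pad [558. -72.  95.] 261
```

View pics/press.png

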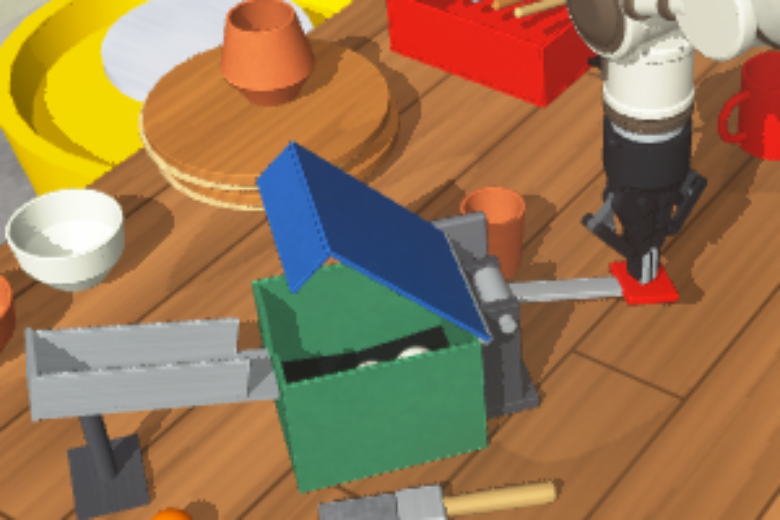

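Both balls are already in the box (crop 370,368 and 410,353), the chute is empty and the lid is nearly full open. I press the last millimetres to the stop and hold.

{"fn": "play_rows", "kwargs": {"series": "0 0 0 0 0 0.003 0; 0 0 0 0 0 0.006 0; 0 0 0 0 0 0.009 0; 0 0 0 0 0 0.009 0; 0 0 0 0 0 0.009 0; 0 0 0 0 0 0.009 0"}}

```text
clock: 4.75
eef_pos: [567.6, -78.7, 263.5]
ee_rot: [3.141, 0.002, 2.796]
wrist_force: [-4.4, 2.5, 19.7]
width: 0.2
finger_force: 9.6
```

```bash
python3 look.py press2
```

```text
{'clock': np.float64(4.75), 'eef_pos': array([567.615, -78.664, 263.517]), 'wrist_force': array([-4.353,  2.474, 19.709])}
blue z [142. 244. 272.]
pad [559. -71.  88.] 256
```

At the stop: 19.7 N, pad at 88 mm, lid edge at 272 mm. Now I ease up at about 24 mm/s, slower near the end.

{"fn": "play_rows", "kwargs": {"series": "0 0 0 0 0 -0.003 0; 0 0 0 0 0 -0.006 0; 0 0 0 0 0 -0.009 0; 0 0 0 0 0 -0.012 0; 0 0 0 0 0 -0.015 0; 0 0 0 0 0 -0.018 0; 0 0 0 0 0 -0.021 0; 0 0 0 0 0 -0.024 0"}}

```text
clock: 5.8
eef_pos: [566.7, -78.7, 284.8]
ee_rot: [-3.142, -0.001, 2.796]
wrist_force: [-2.8, -1.8, 3.6]
width: -0.2
finger_force: 2.2
```

{"fn": "play_rows", "kwargs": {"series": "0 0 0 0 0 -0.003 0; 0 0 0 0 0 -0.006 0; 0 0 0 0 0 -0.009 0; 0 0 0 0 0 -0.012 0; 0 0 0 0 0 -0.015 0; 0 0 0 0 0 -0.018 0; 0 0 0 0 0 -0.021 0; 0 0 0 0 0 -0.024 0"}}

```text
clock: 6.8
eef_pos: [567.2, -78.5, 309.2]
ee_rot: [3.141, 0.001, 2.796]
wrist_force: [0.9, 2.5, 4.6]
width: 0.0
finger_force: 2.3
```

{"fn": "play_rows", "kwargs": {"series": "0 0 0 0 0 -0.002 0; 0 0 0 0 0 -0.004 0; 0 0 0 0 0 -0.006 0; 0 0 0 0 0 -0.008 0; 0 0 0 0 0 -0.010 0; 0 0 0 0 0 -0.012 0; 0 0 0 0 0 -0.014 0; 0 0 0 0 0 -0.016 0"}}

```text
clock: 7.8
eef_pos: [566.8, -78.8, 324.8]
ee_rot: [3.142, -0.0, 2.796]
wrist_force: [2.6, 3.0, 4.8]
width: -0.2
finger_force: 2.4
```

{"fn": "play_rows", "kwargs": {"series": "0 0 0 0 0 -0.002 0; 0 0 0 0 0 -0.004 0; 0 0 0 0 0 -0.006 0; 0 0 0 0 0 -0.008 0; 0 0 0 0 0 -0.010 0; 0 0 0 0 0 -0.012 0; 0 0 0 0 0 -0.014 0; 0 0 0 0 0 -0.016 0"}}

```text
clock: 8.8
eef_pos: [566.9, -78.8, 340.9]
ee_rot: [-3.142, 0.0, 2.796]
wrist_force: [0.3, 0.1, -0.1]
width: -0.5
finger_force: 0.0
```

```bash
python3 look.py up
```

```text
{'clock': np.float64(8.8), 'eef_pos': array([566.852, -78.814, 340.853]), 'wrist_force': array([ 0.303,  0.138, -0.149])}
blue z [127. 135. 139.]
pad [563. -74. 151.] 356
```

View pics/up.png

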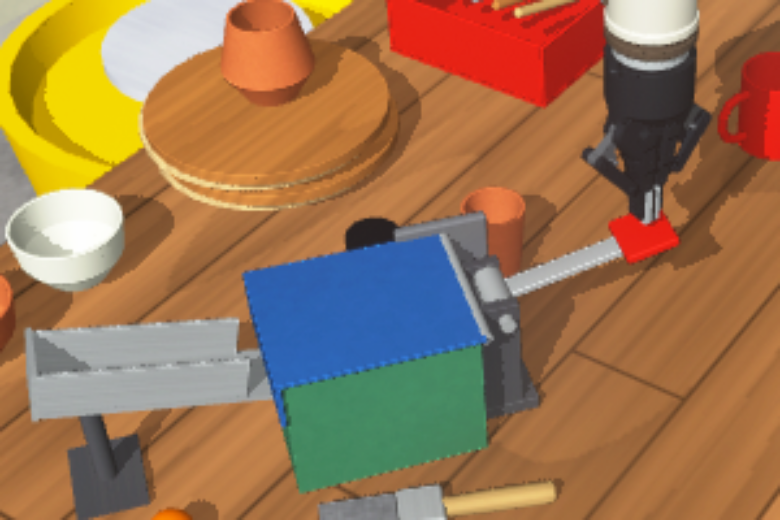

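The lid is flat and shut (crop 365,310), the chute is empty, the pad is up at 151 mm and the fingers are free of force. I retreat upward.

{"fn": "play_rows", "kwargs": {"series": "0 0 0 0 0 -0.010 0; 0 0 0 0 0 -0.025 0; 0 0 0 0 0 -0.045 0; 0 0 0 0 0 -0.065 0; 0 0 0 0 0 -0.080 0; 0 0 0 0 0 -0.080 0; 0 0 0 0 0 -0.080 0"}}

```text
clock: 9.72
eef_pos: [566.7, -78.7, 420.0]
ee_rot: [-3.142, -0.001, 2.796]
wrist_force: [-0.7, -0.4, -0.5]
width: 0.0
finger_force: 0.0
```

```bash
python3 look.py fin && python3 -c "
from workcell import ctrl
print(ctrl.close_job())"
```

```text
{'clock': np.float64(9.725), 'eef_pos': array([566.696, -78.738, 420.039]), 'wrist_force': array([-0.695, -0.408, -0.494])}
blue z [128. 135. 139.]
pad [566. -77. 151.] 410
the job is handed in; nothing more can be done
None
```

I handed the job in at about 9.7 s: both white balls rolled into the hopper, the lid was eased shut at about 16–24 mm/s on the pad, and the hand was clear; the hand-in returned no verdict.

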